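# Screw the lid onto the open canister

### The job

One of the three canisters on the bamboo turntable is open: take its lid from the shelf, set it on the neck and, pressing only lightly, feel for the thread by turning the lid backward (counter-clockwise seen from above) until it drops into the thread start; then screw it forward (clockwise) until it is fully home, and let go. Never force it - the ceramic thread chips if the lid is pressed or jammed hard - and leave the glass cloche, the whisk and the brush where they are.

Things in the scene. Friction and masses are not known exactly. Their poses are not given: they have to be found in the camera images.
- lid: The loose bamboo screw lid, about 110 to 180 g, lying right way up on the shelf. Round cap 79 mm in diameter and 31.5 mm high, open below; origin at the centre of its underside (the skirt's lower edge), z up. Skirt bore 71 mm, 26.5 mm deep; at its lower edge four lugs inside, 90 degrees apart, 7 mm wide along the rim, 4 mm high, reaching in to 30.5 mm from the axis.
- lid_bar (a point): Middle of the top face of the lid's grip bar, 57.5 mm above the lid's origin, same axes. The bar is 50 mm long (along x), 16 mm wide (along y) and stands 26 mm above the cap: pinch it across its width, from above.
- canister: The open white ceramic canister, 84 mm in diameter, on a springy silicone foot on the turntable: it cannot shift or turn but sinks 0.4 mm per newton of push, at most 9 mm. Origin at the centre of its underside, z up; its yaw means nothing. Neck 58 mm in outer diameter, mouth 104 mm above the origin. more than 25 N between lid and canister counts as forcing.
- thread_top (a point): On the canister's axis, 95.5 mm above its origin: where the lid's origin stands while its lugs rest on the four level ridge tops (68 mm over the ridges; sideways play of the lid 1.5 mm). The ridges' angle is not measured and differs each time. From here the lid turns only backward; forward the lugs jam on stops at the ridge ends. It may also land on those narrow stops, 3.5 mm higher.
- thread_start (a point): On the axis, 85.5 mm above the canister's origin: where the lid's origin stands once it has dropped into the thread starts. It gets there by turning backward at most about 80 degrees from where it was set down (a lucky landing needs none). The starts leave 14 degrees of free turn, with a stop at the backward end too.
- thread_home (a point): On the axis, 80 mm above the canister's origin: where the lid's origin stands when screwed fully home. From the drop, forward turning runs level for up to 32 degrees, then sinks 5.5 mm over about 25 degrees, then 14 degrees level to a hard end stop: 57 to 71 degrees in all. Vertical play in the thread 1.7 mm, so keep a light push down.
- turntable: Round bamboo turntable, 256 mm in diameter, 28 mm high, that does not turn; origin at the centre of its underside. Three canisters stand on it, their axes 75 mm from its centre and 120 degrees apart.
- closed_a: A closed canister of the same kind with its lid on, fixed; origin at the centre of its foot's underside; 149.5 mm tall to the top of the lid's grip bar.
- closed_b: The other closed canister, the same as closed_a.
- cloche: Small clear glass cloche, 96 mm in diameter, 117 mm tall, loose; origin at the centre of its underside. Leave alone.
- whisk: Steel whisk lying along its x, 240 mm long, 58 mm wide, 45 mm high; origin on the shelf under its middle. Leave alone.
- brush: Brush with a black hard handle and a red silicone head, lying along its x, 225 mm long, 38 mm wide, 14 mm high; origin on the shelf under its middle. Leave alone.
Not all that is in view belongs to the job. There is more than one size of the lid; the job needs the middle-sized.

How it is judged:
By the outcome, as a careful person would: the job done as asked, in the order asked, and still so for the second after the job is handed in, with the robot touching nothing.
It also fails if it takes over 54 s, if anything falls off the work surface, if the arm or the gripper's body presses on something with over 40 N, if the wrist force passes 120 N, or if a joint passes its speed limit or range.

### The arm

A 7-joint arm with a two-finger parallel gripper is mounted at the origin on the work surface. World frame = base frame: x ahead of the robot, y to its left, z up, the work surface at z = 0. Lengths are in m, angles in rad, forces in N, time in s.
With the tool pointing down it reaches from about 0.35 to 0.9 m from the base axis. Payload 8.1 kg.
Tool frame: the origin (TCP) lies where the fingers leave the gripper's body, on its centre line; the fingertips stand 66 mm ahead of it and the grasp point (between the pads) lies 47 mm ahead of it (arm.tip_reach is the distance from the TCP to the fingertips, in m); z points along the fingers, y is the direction in which the jaws open and shut (so a half turn about z gives the same grasp; the last joint's range is limited). The gripper opens to 92 mm and grips with 3 to 60 N. Pads are 19 mm wide; open, the fingers measure 130 mm over their backs; the gripper's body (75 mm by 190 mm) begins 47 mm behind the grasp point.
Start: joints at [-1.206, 0.434, 0.025, 1.573, -0.012, 1.134, -0.075], TCP at [0.282, 0.558, 0.292] pointing down, gripper open.
Joint ranges: [-2.62, 2.62], [-0.44, 2.09], [-1.27, 1.32], [0.08, 2.57], [-1.32, 4.46], [0.12, 2], [-2.74, 2.74]. Speed limits (rad/s): [2.22, 2.22, 3.01, 3.01, 3.14, 3.14, 3.14].

### API

Orientations are given as a rotation vector (axis times angle).
In Python, from cell import arm gives the robot as it stands.
- The arm moves only by the tool carry_out, never from a script. Its argument "plan" is a list of rows, each a list of 5 numbers: the shift along the world's x, y, z in cm, then the turn about the world's z in rad, then the finger opening in cm, from 0 to 9.18. In form: [[tx, ty, tz, spin, fingers], ...]. A call has 1 to 20 rows; each row is the pose to reach, as a shift and turn from the pose measured when the call began; what a row does not reach only later rows make up. A row lasts 1/10 s, in which the tool goes at most 50 mm and 8.59 degrees, less where a joint would pass 70% of its speed; a pose out of reach is approached as far as the arm can. A call with a gripper value outside its range is refused whole. The fingers move at their own pace and stop on an object; "squeeze" is the grip in N (left out, the last holds). Time passes only in rows, so rows that repeat a pose let the fingers close. It gives the time, the measured TCP pose, the force and the opening at its end, in the units of the state.
- arm.observe(): the state, without advancing time (a new reading comes with each control period).
- arm.get_image(name): name is "scene" or "side" or "wrist"; returns (picture, depth): 384x512x3 uint8, red, green, blue; 384x512 float32, m along the optical axis (not along the pixel's ray), 0 where there is no reading.
- arm.get_calibration(name): a dict with "intrinsics" (3x3 intrinsics, pixels), "rvec" (rotation vector, rad) and "tvec" (3), from world to camera coordinates, as OpenCV has them; the wrist camera has in their place "tool_from_camera" (4x4, takes a point from camera to tool coordinates, whose origin is the TCP and whose axes are the flange's). Camera axes: x right, y down, z forward; pixel columns grow to the right and rows downward; lengths in m; the calibration is good to about 2 mm. A picture is of the moment at which its call begins: read the wrist's pose just before it. get_calibration takes no time and is no camera call.
- arm.sign_off(): hands the job in, once; it reports no verdict.
The state is a dict: "clock": time; "joints": joint angles; "dq": joint speeds; "joint_efforts": joint torques, N m; "position": TCP position; "ee_rot": TCP orientation; "force": force on the tool from outside, world axes, zero at the start; "ft_torque": the same for the moment, N m; "width": opening from 0.0 (shut) to 1.0 (fully open).
Only numpy, scipy, OpenCV 4.12 (cv2) and the standard library are available. Lean on these libraries where they do the work, as an engineer would, in place of code of your own. Each camera call takes 0.05 s, during which the arm holds its last target. There are 200 camera calls.

## Working session

There is one attempt and no reset: what is moved stays moved. The work goes in short steps, Python scripts to look and compute and a tool call to move; the robot and the scene stay as the last step left them, time stands still between calls to the robot, and variables do not carry over. Pictures are saved under pics/ and viewed, about 8 in all and at most 12, crops included, and the job is handed in when it is done.

Besides the shell and the picture viewer there is one more tool, called after ">>>" by a JSON object that holds its "fn" and its "kwargs". carry_out: Moves the arm, as the interface text tells. Its arguments: {"type":"object","properties":{"plan":{"type":"array"},"squeeze":{"type":"number"}},"required":["plan"]}

```bash
ls; mkdir -p pics
cat > h.py <<'E'
import numpy as np, cv2
from cell import arm
from scipy.spatial.transform import Rotation as R
def shot(n):
    s=arm.observe(); im,d=arm.get_image(n); c=arm.get_calibration(n)
    K=np.array(c["intrinsics"])
    if n=="wrist":
        T=np.eye(4);T[:3,:3]=R.from_rotvec(s["ee_rot"]).as_matrix();T[:3,3]=s["position"]
        M=T@np.array(c["tool_from_camera"])
    else:
        W=np.eye(4);W[:3,:3]=R.from_rotvec(np.ravel(c["rvec"])).as_matrix();W[:3,3]=np.ravel(c["tvec"]);M=np.linalg.inv(W)
    return im,d,K,M
def cloud(d,K,M):
    v,u=np.mgrid[:d.shape[0],:d.shape[1]]
    P=np.stack([(u-K[0,2])/K[0,0]*d,(v-K[1,2])/K[1,1]*d,d],-1)@M[:3,:3].T+M[:3,3]
    P[d==0]=np.nan
    return P
def ray(u,v,z,K,M):
    r=M[:3,:3]@np.linalg.inv(K)@np.array([u,v,1.]); o=M[:3,3]; return o+r*(z-o[2])/r[2]
def save(n,im): cv2.imwrite(f"pics/{n}.png",im[...,::-1])
E
python3 - <<'E'
from h import *
a=[]
for n in("scene","side"):
    im,d,K,M=shot(n); np.savez(f"{n}.npz",im=im,d=d,K=K,M=M); a.append(im); print(n,M[:3,3],M[:3,2],K[0,0])
save("a",cv2.resize(np.vstack(a),(512*6//8+0,576)) if 0 else a[0]); save("b",a[1])
print(arm.observe())
E
```

```text
pics
scene [ 1.45711295 -0.00472167  1.01126715] [-0.66827086 -0.00510375 -0.74390054] 396.6742407926054
side [ 0.30676402 -1.05605757  0.74708356] [ 0.2341006   0.83166967 -0.50351015] 399.1230618844442
{'clock': 0.1, 'joints': array([-1.20557647,  0.43519107,  0.0249956 ,  1.57398978, -0.01162026,
        1.13399029, -0.07510391]), 'dq': array([ 0.00129085, -0.00054376, -0.00143125, -0.00372479, -0.00062155,
       -0.00050135, -0.00062214]), 'joint_efforts': array([ 3.18291444e-03, -6.69120026e+01,  9.87752751e-01, -3.15143931e+01,
       -6.05443586e-02,  3.73756397e-02,  1.15980697e-04]), 'position': array([0.28172297, 0.55750572, 0.29150648]), 'ee_rot': array([-7.28272952e-01, -3.05579532e+00,  2.22619859e-03]), 'force': array([-0.18428174, -0.62275496,  0.00614918]), 'ft_torque': array([-0.04237077,  0.06228617,  0.00933428]), 'width': 1.0021057486997524}
```

View pics/a.png

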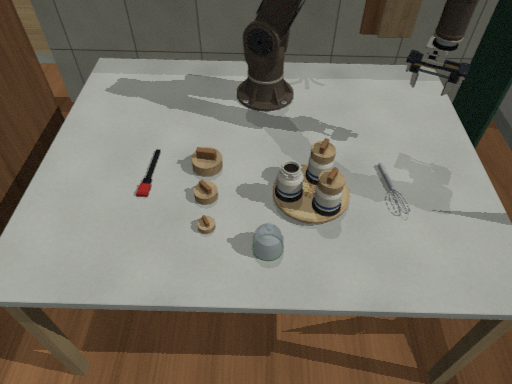

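View pics/b.png

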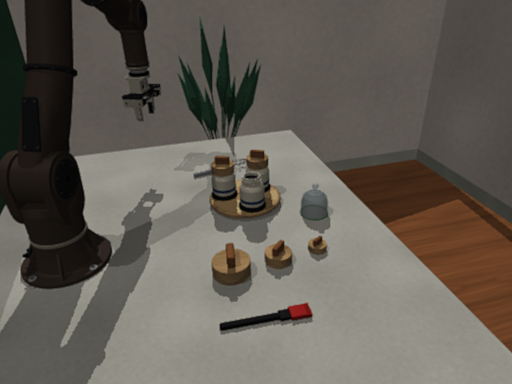

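The scene view shows the middle-sized lid at (206,192) and the open canister at (290,183). The side view has them at (279,256) and (252,190).

Run:
```python
from h import *
for n,l,c in(("scene",(206,192),(290,183)),("side",(279,256),(252,190))):
    f=np.load(n+".npz"); P=cloud(f["d"],f["K"],f["M"]); 
    for nm,(u,v),r in(("lid",l,16),("can",c,24)):
        q=P[v-r:v+r,u-r:u+r].reshape(-1,3); q=q[~np.isnan(q[:,0])]
        print(n,nm,"zmax",np.percentile(q[:,2],[50,90,97,99.5]))
        if nm=="lid":
            t=q[(q[:,2]>.050)]; b=q[(q[:,2]>.02)&(q[:,2]<.045)]
            (cx,cy),(w,h),a=cv2.minAreaRect((t[:,:2]*1000).astype(np.float32)); print(" bar",cx,cy,w,h,a,len(t),t.mean(0), "cap",b.min(0),b.max(0))
        else:
            # rays to P near
            ctr=P[v,u]; print(" ctr",ctr)
            for lo,hi in((.04,.11),(.115,.128),(.128,.15)):
                t=q[(q[:,2]>lo)&(q[:,2]<hi)&(np.hypot(*(q[:,:2]-ctr[:2]).T)<.07)]; 
                if len(t): print(" ",lo,hi,len(t),t.min(0),t.max(0))
    im=f["im"]
```

```text
scene lid zmax [0.00492989 0.03834059 0.05864913 0.06096095]
 bar 594.1756591796875 -187.95066833496094 52.790340423583984 17.28251838684082 44.10463333129883 72 [ 0.59620543 -0.18785919  0.05771298] cap [ 0.55330719 -0.22662936  0.02013419] [ 0.63449921 -0.14935174  0.04446056]
scene can zmax [0.03205513 0.1335895  0.14193834 0.14601371]
 ctr [nan nan nan]
side lid zmax [0.01631529 0.04348365 0.05841916 0.06064231]
 bar 590.57958984375 -189.81578063964844 49.27623748779297 16.790889739990234 44.0548210144043 80 [ 0.58974462 -0.19290449  0.05733932] cap [ 0.55188785 -0.22969748  0.02016788] [ 0.62864754 -0.14587291  0.04432345]
side can zmax [0.05448928 0.13324557 0.14329202 0.14703801]
 ctr [0.5810708  0.04869367 0.11160971]
  0.04 0.11 434 [0.54239241 0.04010099 0.0400076 ] [0.62609316 0.09731084 0.10994673]
  0.115 0.128 74 [0.55259618 0.05107072 0.11506551] [0.6203315  0.09050372 0.12789119]
  0.128 0.15 220 [0.55237596 0.04854152 0.12850611] [0.62095484 0.11585945 0.14731408]
```

Run:
```python
from h import *
s=arm.observe(); m=R.from_rotvec(s["ee_rot"]).as_matrix(); print(m.round(3), np.degrees(np.arctan2(m[1,1],m[0,1])))
c=arm.get_calibration("wrist");print(c)
for n,(u,v),r in(("scene",(206,192),16),("side",(279,256),16)):
    f=np.load(n+".npz"); P=cloud(f["d"],f["K"],f["M"]); q=P[v-r:v+r,u-r:u+r].reshape(-1,3); t=q[q[:,2]>.05][:,:2]
    w,V=np.linalg.eigh(np.cov(t.T)); print(n,np.degrees(np.arctan2(V[1,1],V[0,1])),np.sqrt(w))
for n in("scene","side"):
    f=np.load(n+".npz"); P=cloud(f["d"],f["K"],f["M"]).reshape(-1,3)
    k=(P[:,2]>.163)&(P[:,2]<.185)&(abs(P[:,0]-.6)<.2)&(abs(P[:,1]-.12)<.2); t=P[k]
    _,lab,ce=cv2.kmeans(t[:,:2].astype(np.float32),2,None,(3,50,1e-6),5,2); print(n,ce)
    for i in(0,1):
        q=t[lab[:,0]==i]; print((q.min(0)+q.max(0))/2, np.ptp(q,0), len(q))
```

```text
[[-0.893  0.451 -0.001]
 [ 0.451  0.893 -0.001]
 [-0.    -0.001 -1.   ]] 63.19006558375303
{'intrinsics': array([[302.30234785,   0.        , 259.09143859],
       [  0.        , 302.30234785, 193.17730408],
       [  0.        ,   0.        ,   1.        ]]), 'tool_from_camera': array([[-8.42610848e-04, -9.52412421e-01, -3.04811206e-01,
         8.24735831e-02],
       [ 9.99999122e-01, -1.11429016e-03,  7.17341355e-04,
         3.45742433e-04],
       [-1.02285294e-03, -3.04810334e-01,  9.52412523e-01,
        -9.00777063e-02],
       [ 0.00000000e+00,  0.00000000e+00,  0.00000000e+00,
         1.00000000e+00]])}
scene 45.3455666110562 [0.00486842 0.01513059]
side -136.66884017303423 [0.00476719 0.01516281]
scene [[0.64814484 0.20334287]
 [0.52038    0.19007832]]
[0.64325451 0.2043235  0.17227332] [0.05127651 0.03449541 0.01838519] 95
[0.51651844 0.19127817 0.17283522] [0.05204963 0.03138114 0.01906483] 80
side [[0.5087273  0.18538073]
 [0.63867295 0.19855383]]
[0.50915303 0.1890982  0.17240183] [0.04843419 0.03461433 0.01842509] 88
[0.6392687  0.20034238 0.17242602] [0.04583349 0.03194004 0.01881729] 78
```

>>> {"fn": "carry_out", "kwargs": {"plan": [[10, -25, 3, -0.5, 9], [10, -25, 3, -0.6, 9], [10, -25, 3, -0.7, 9], [20, -50, 3, -0.9, 9], [20, -50, 3, -1.0, 9], [20, -50, 3, -1.2, 9], [20, -50, 3, -1.2, 9], [20, -50, 3, -1.2, 9], [31, -74.7, -5, -1.888, 9], [31, -74.7, -5, -1.888, 9], [31, -74.7, -5, -1.888, 9], [31, -74.7, -5, -1.888, 9], [31, -74.7, -5, -1.888, 9], [31, -74.7, -5, -1.888, 9], [31, -74.7, -5, -1.888, 9], [31, -74.7, -5, -1.888, 9], [31, -74.7, -5, -1.888, 9], [31, -74.7, -5, -1.888, 9], [31, -74.7, -5, -1.888, 9], [31, -74.7, -5, -1.888, 9]]}}

```text
clock: 2.1
position: [0.5916, -0.1878, 0.2415]
ee_rot: [-2.899, -1.204, 0.001]
force: [-0.5, 0.3, 0.0]
width: 0.982
```

Run:
```python
from h import *
s=arm.observe(); print(s["clock"],s["position"],s["joints"].round(2),s["force"],s["ee_rot"])
m=R.from_rotvec(s["ee_rot"]).as_matrix(); print(np.degrees(np.arctan2(m[1,1],m[0,1])))
im,d,K,M=shot("wrist"); save("c",im); P=cloud(d,K,M)
k=(np.hypot(P[...,0]-.592,P[...,1]+.189)<.06); q=P[k]; t=q[(q[:,2]>.05)&(q[:,2]<.065)]; b=q[(q[:,2]>.022)&(q[:,2]<.045)]
print(np.median(t[:,2]),cv2.minAreaRect((t[:,:2]*1000).astype(np.float32)),len(t))
print(cv2.minEnclosingCircle((b[:,:2]*1000).astype(np.float32)),len(b))
```

```text
2.1 [ 0.59160836 -0.18777283  0.24149005] [-0.19  0.52  0.62  1.68 -0.34  1.05 -0.25] [-0.49347105  0.28580179  0.03782754] [-2.89890718e+00 -1.20442270e+00  8.18069694e-04]
-44.876667534982595
0.054839937585896614 ((592.9683837890625, -189.36111450195312), (50.20099639892578, 15.844256401062012), 43.71772384643555) 812
((592.9668579101562, -189.4620819091797), 39.56892395019531) 3509
```

View pics/c.png

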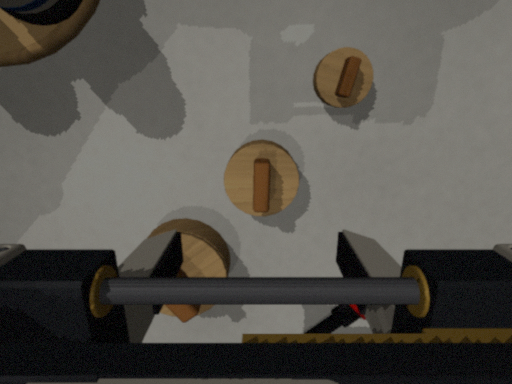

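Run:
```python
from h import *
f=np.load("side.npz"); P=cloud(f["d"],f["K"],f["M"])[240:285,205:255].reshape(-1,3)
t=P[P[:,2]>.03]; print(np.nanmin(t,0),np.nanmax(t,0),np.nanpercentile(t[:,2],97))
```

```text
[ 0.39604817 -0.25541409  0.03006125] [ 0.50283253 -0.14841712  0.08263642] 0.0805980526398854
```

>>> {"fn": "carry_out", "kwargs": {"plan": [[0.1, -0.15, -4, -0.02, 5], [0.1, -0.15, -8, -0.02, 4.5], [0.1, -0.15, -8, -0.02, 4.5], [0.1, -0.15, -8, -0.02, 4.5], [0.1, -0.15, -8, -0.02, 4.5]]}}

```text
clock: 2.65
position: [0.5938, -0.1893, 0.1639]
ee_rot: [-2.912, -1.177, -0.004]
force: [0.0, -0.6, -0.4]
width: 0.593
```

>>> {"fn": "carry_out", "kwargs": {"plan": [[0, 0, -3, 0, 4], [0, 0, -6.2, 0, 4], [0, 0, -6.2, 0, 4], [0, 0, -6.2, 0, 4], [0, 0, -6.2, 0, 4]], "squeeze": 15}}

```text
clock: 3.15
position: [0.595, -0.1899, 0.1043]
ee_rot: [2.911, 1.177, 0.008]
force: [0.0, 0.1, 0.9]
width: 0.437
```

>>> {"fn": "carry_out", "kwargs": {"plan": [[0, 0, 0, 0, 1], [0, 0, 0, 0, 1], [0, 0, 0, 0, 1], [0, 0, 0, 0, 1], [0, 0, 0, 0, 1], [0, 0, 0, 0, 1]], "squeeze": 25}}

```text
clock: 3.75
position: [0.595, -0.1897, 0.1047]
ee_rot: [2.912, 1.177, 0.008]
force: [-2.6, 1.4, 5.8]
width: 0.171
```

>>> {"fn": "carry_out", "kwargs": {"plan": [[0, 0, 2, 0, 1], [0, 0, 5, 0, 1], [0, 0, 10, 0, 1], [0, 0, 15, 0, 1], [0, 0, 15, 0, 1], [0, 0, 15, 0, 1]]}}

```text
clock: 4.35
position: [0.5953, -0.1897, 0.2557]
ee_rot: [2.911, 1.177, 0.011]
force: [-0.7, 0.8, -2.2]
width: 0.174
```

Run:
```python
from h import *
s=arm.observe(); print(s["position"],s["joints"].round(2),s["force"],s["width"]*92)
im,d,K,M=shot("wrist"); save("d",im); print(M[:3,3])
```

```text
[ 0.59534712 -0.18972704  0.25565472] [-0.2   0.51  0.63  1.66 -0.34  1.07 -0.26] [-0.71946868  0.79191288 -2.17165471] 15.965041199308034
[ 0.65522402 -0.1320081   0.34621911]
```

View pics/d.png

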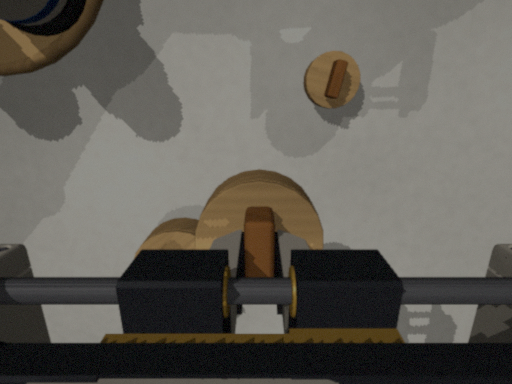

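```bash
cat > held.py <<'E'
from h import *
from scipy.optimize import least_squares
def held(pr=True):
    s=arm.observe(); im,d,K,M=shot("wrist"); T=np.array(arm.get_calibration("wrist")["tool_from_camera"])
    P=cloud(d,K,T); k=(abs(P[...,2]-.0732)<.006)&(np.hypot(P[...,0],P[...,1])<.06); 
    q=P[k]; A=np.c_[q[:,:2],np.ones(len(q))]; c=np.linalg.lstsq(A,q[:,2],rcond=None)[0]
    # rim: for each direction the farthest point
    a=np.arctan2(q[:,1],q[:,0]); r=np.hypot(q[:,0],q[:,1]); E=[]
    for b in np.arange(-3.14,3.14,.07):
        j=np.where((a>=b)&(a<b+.07))[0]
        if len(j)>8: i=j[np.argmax(r[j])]; E.append(q[i,:2]) if r[i]>.033 else 0
    E=np.array(E); f=least_squares(lambda p:np.hypot(*(E-p).T)-.0393,[0,0],loss="soft_l1",f_scale=.0005)
    m=R.from_rotvec(s["ee_rot"]).as_matrix()
    print("plane tilt deg",np.degrees(c[:2]),"z",c[2],"n",len(q),len(E),"ctr tool mm",f.x*1e3,"rms",np.sqrt(np.mean(f.fun**2))*1e3)
    print("lid centre world",(s["position"]+m@np.array([*f.x,.0732]))[:2],"tcp",s["position"],"tool z",m[:,2].round(4))
E
python3 -c "
from held import *; held()"
```

```text
plane tilt deg [0.26998784 0.16916583] z 0.07562098311383669 n 5089 50 ctr tool mm [-1.6268518   0.41139303] rms 0.2441775999848045
lid centre world [ 0.59412753 -0.19058245] tcp [ 0.59467753 -0.18926901  0.25416728] tool z [ 0.0046  0.0015 -1.    ]
```

>>> {"fn": "carry_out", "kwargs": {"plan": [[0, 0, 4.5, 0, 1], [-2, 5, 4.5, 0, 1], [-3, 10, 4.5, 0, 1], [-5, 15, 4.5, 0, 1], [-6, 19, 4.5, 0, 1], [-6.5, 21.5, 4.5, 0, 1], [-6.5, 21.5, 4.5, 0, 1], [-6.5, 21.5, 4.5, 0, 1], [-6.5, 21.5, 4.5, 0, 1]]}}

```text
clock: 5.35
position: [0.5291, 0.0246, 0.2976]
ee_rot: [2.913, 1.176, 0.003]
force: [0.1, -0.7, -0.6]
width: 0.169
```

Run:
```python
from held import *
held()
im,d,K,M=shot("wrist"); save("e",im); P=cloud(d,K,M); np.savez("e.npz",d=d,im=im,K=K,M=M)
k=(np.hypot(P[...,0]-.5875,P[...,1]-.0825)<.045)
q=P[k]; print(len(q),np.percentile(q[:,2],[5,25,50,75,95,99]))
for lo,hi in((.110,.128),(.128,.136),(.139,.150)):
    t=q[(q[:,2]>lo)&(q[:,2]<hi)]
    if len(t)>20: print(lo,cv2.minEnclosingCircle((t[:,:2]*1000).astype(np.float32)),np.median(t[:,2]),len(t))
```

```text
plane tilt deg [0.37049496 0.13430823] z 0.07554354157210987 n 5093 50 ctr tool mm [-1.63313906  0.42992805] rms 0.2793977495227097
lid centre world [0.52838284 0.02321679] tcp [0.52914165 0.02461484 0.29757204] tool z [ 1.6e-03  6.0e-04 -1.0e+00]
7002 [0.10333745 0.12960954 0.13078168 0.13385404 0.14221067 0.21008942]
0.11 ((589.6444702148438, 85.228759765625), 36.38950729370117) 0.12303089574044884 305
0.128 ((589.201171875, 85.1301498413086), 34.0237922668457) 0.13072146535272633 4127
0.139 ((589.2903442382812, 85.04065704345703), 28.906803131103516) 0.1414899173808085 1213
```

View pics/e.png

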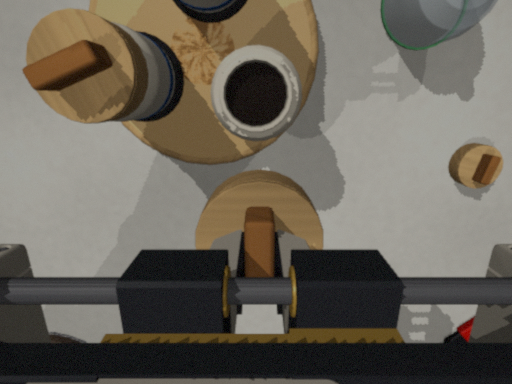

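>>> {"fn": "carry_out", "kwargs": {"plan": [[3, 3, 0, 0, 1], [6.1, 6.2, 0, 0, 1], [6.1, 6.2, 0, 0, 1], [6.1, 6.2, -3, 0, 1], [6.1, 6.2, -4, 0, 1], [6.1, 6.2, -4, 0, 1], [6.1, 6.2, -4, 0, 1]]}}

```text
clock: 6.15
position: [0.5905, 0.0857, 0.2584]
ee_rot: [2.914, 1.173, 0.004]
force: [0.2, 0.3, -1.4]
width: 0.176
```

```bash
python3 -c "
from held import *; held(); im,d,K,M=shot('side'); save('f',cv2.resize(im[130:230,190:310],(720,600),interpolation=2)); s=arm.observe(); print(s['force'],s['joints'].round(2))"
```

```text
plane tilt deg [0.38520221 0.14135709] z 0.07557451378007309 n 5090 50 ctr tool mm [-1.66453262  0.46782453] rms 0.24498063010090684
lid centre world [0.58983362 0.08425711] tcp [0.59053497 0.08568621 0.25843423] tool z [ 2.4e-03  8.0e-04 -1.0e+00]
[ 0.11642459  0.3252661  -1.25781813] [-0.65  0.46  0.6   1.73 -0.29  1.05 -0.76]
```

View pics/f.png

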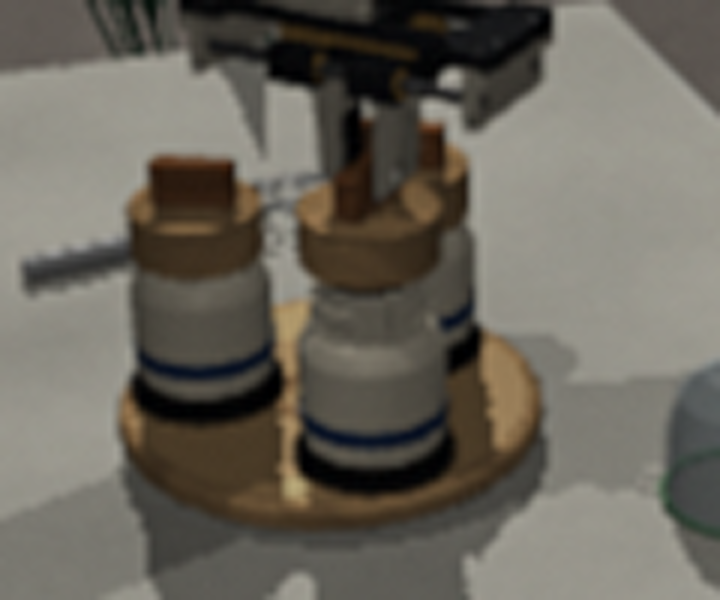

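The side crop shows the held lid level, just above the open neck. Lowering now.

>>> {"fn": "carry_out", "kwargs": {"plan": [[-0.05, 0.1, -0.4, 0, 1], [-0.05, 0.1, -0.8, 0, 1], [-0.05, 0.1, -1.0, 0, 1], [-0.05, 0.1, -1.2, 0, 1], [-0.05, 0.1, -1.4, 0, 1], [-0.05, 0.1, -1.5, 0, 1], [-0.05, 0.1, -1.5, 0, 1], [-0.05, 0.1, -1.5, 0, 1]]}}

```text
clock: 7.05
position: [0.5904, 0.087, 0.2441]
ee_rot: [2.914, 1.173, 0.007]
force: [-1.1, -0.1, -1.4]
width: 0.173
```

>>> {"fn": "carry_out", "kwargs": {"plan": [[0, 0, -0.1, 0, 1], [0, 0, -0.2, 0, 1], [0, 0, -0.3, 0, 1], [0, 0, -0.4, 0, 1], [0, 0, -0.5, 0, 1], [0, 0, -0.5, 0, 1], [0, 0, -0.5, 0, 1]]}}

```text
clock: 7.75
position: [0.5905, 0.087, 0.2393]
ee_rot: [2.914, 1.173, 0.007]
force: [-1.0, 0.2, 1.0]
width: 0.172
```

>>> {"fn": "carry_out", "kwargs": {"plan": [[0, 0, -0.1, 0, 1], [0, 0, -0.15, 0.04, 1], [-0.01, 0, -0.15, 0.08, 1], [-0.02, 0, -0.15, 0.12, 1], [-0.02, 0, -0.15, 0.15, 1], [-0.02, 0, -0.15, 0.15, 1], [-0.02, 0, -0.15, 0.15, 1]]}}

```text
clock: 8.45
position: [0.5907, 0.087, 0.2381]
ee_rot: [-2.819, -1.387, -0.008]
force: [0.8, 0.3, 4.1]
width: 0.17
```

```bash
cat > st.py <<'E'
from h import *
s=arm.observe(); m=R.from_rotvec(s["ee_rot"]).as_matrix(); print(s["clock"],"z",s["position"],"yaw",np.degrees(np.arctan2(m[1,1],m[0,1])).round(2),"F",s["force"].round(2),"T",s["ft_torque"].round(3),"j7",s["joints"][6].round(2),"tool z",m[:,2].round(4))
E
python3 st.py
```

```text
8.45 z [0.59066109 0.08703702 0.23807266] yaw -37.59 F [0.82 0.28 4.09] T [ 0.099 -0.008 -0.018] j7 -0.62 tool z [ 0.0048  0.0024 -1.    ]
```

>>> {"fn": "carry_out", "kwargs": {"plan": [[-0.01, 0, 0, 0.05, 1], [-0.02, 0, 0, 0.1, 1], [-0.03, 0, 0, 0.15, 1], [-0.03, 0, 0, 0.15, 1]]}}

```text
clock: 8.85
position: [0.5899, 0.0869, 0.2375]
ee_rot: [-2.706, -1.595, -0.007]
force: [0.4, -0.3, -0.8]
width: 0.171
```

```bash
python3 st.py
```

```text
8.85 z [0.58991653 0.08692481 0.23752539] yaw -28.98 F [ 0.39 -0.25 -0.8 ] T [-0.089  0.147  0.019] j7 -0.49 tool z [ 0.0032  0.0027 -1.    ]
```

Upward force vanished at the same height: the lugs are over the thread starts. Lowering without turning.

>>> {"fn": "carry_out", "kwargs": {"plan": [[0, 0, -0.2, 0, 1], [0, 0, -0.4, 0, 1], [0, 0, -0.6, 0, 1], [0, 0, -0.7, 0, 1], [0, 0, -0.8, 0, 1], [0, 0, -0.9, 0, 1], [0, 0, -0.9, 0, 1]]}}

```text
clock: 9.55
position: [0.5897, 0.0869, 0.2286]
ee_rot: [-2.706, -1.594, -0.006]
force: [-2.2, -0.2, 2.9]
width: 0.169
```

```bash
python3 st.py
```

```text
9.55 z [0.58974221 0.08686438 0.22862035] yaw -28.99 F [-2.22 -0.24  2.85] T [-0.08   0.691 -0.03 ] j7 -0.48 tool z [ 0.0029  0.0028 -1.    ]
```

>>> {"fn": "carry_out", "kwargs": {"plan": [[-0.05, 0, 0, 0, 1], [-0.04, 0, 0, -0.08, 1], [-0.02, -0.01, 0, -0.16, 1], [-0.01, -0.02, 0, -0.24, 1], [0, -0.02, 0, -0.32, 1], [0.01, -0.02, 0, -0.4, 1], [0.01, -0.02, 0, -0.4, 1]]}}

```text
clock: 10.25
position: [0.5904, 0.0868, 0.2289]
ee_rot: [2.97, 1.023, 0.008]
force: [-0.1, -0.1, 0.7]
width: 0.172
```

```bash
python3 st.py
```

```text
10.25 z [0.59036293 0.086777   0.22885829] yaw -51.97 F [-0.15 -0.12  0.72] T [-0.102  0.051 -0.097] j7 -0.82 tool z [ 0.005   0.0012 -1.    ]
```

>>> {"fn": "carry_out", "kwargs": {"plan": [[0, 0, -0.1, -0.05, 1], [0.01, 0, -0.15, -0.1, 1], [0.01, -0.01, -0.2, -0.15, 1], [0.02, -0.01, -0.25, -0.2, 1], [0.02, -0.01, -0.3, -0.25, 1], [0.02, -0.01, -0.3, -0.25, 1]]}}

```text
clock: 10.85
position: [0.5909, 0.0868, 0.2259]
ee_rot: [3.073, 0.647, 0.009]
force: [1.4, 0.0, 0.9]
width: 0.17
```

```bash
python3 st.py
```

```text
10.85 z [0.59093318 0.08679981 0.22594301] yaw -66.21 F [1.39 0.03 0.9 ] T [-0.064 -0.005 -0.028] j7 -1.03 tool z [ 6.e-03 -2.e-04 -1.e+00]
```

>>> {"fn": "carry_out", "kwargs": {"plan": [[0, 0, -0.1, -0.05, 1], [0.0, -0.01, -0.15, -0.1, 1], [0.0, -0.02, -0.2, -0.15, 1], [0.0, -0.02, -0.25, -0.2, 1], [0.0, -0.02, -0.27, -0.25, 1], [0.0, -0.02, -0.27, -0.25, 1]]}}

```text
clock: 11.45
position: [0.5911, 0.0865, 0.2234]
ee_rot: [3.128, 0.262, 0.009]
force: [0.1, 0.2, 2.2]
width: 0.174
```

```bash
python3 st.py
```

```text
11.45 z [0.59108677 0.08653305 0.22340101] yaw -80.43 F [0.14 0.25 2.19] T [-0.03   0.189 -0.024] j7 -1.24 tool z [ 0.0062 -0.0018 -1.    ]
```

>>> {"fn": "carry_out", "kwargs": {"plan": [[0, 0, -0.03, -0.04, 1], [0, 0, -0.03, -0.08, 1], [0.0, -0.01, -0.03, -0.12, 1], [0.0, -0.01, -0.03, -0.12, 1]]}}

```text
clock: 11.85
position: [0.5913, 0.0864, 0.2233]
ee_rot: [3.138, 0.078, 0.01]
force: [0.7, -0.4, 3.0]
width: 0.168
```

```bash
python3 st.py
```

```text
11.85 z [0.59125802 0.08637376 0.22326521] yaw -87.17 F [ 0.69 -0.39  2.99] T [-0.043  0.154 -0.075] j7 -1.33 tool z [ 0.0064 -0.0026 -1.    ]
```

>>> {"fn": "carry_out", "kwargs": {"plan": [[0, 0, 0, -0.03, 1], [0, 0, 0, -0.06, 1], [0, 0, 0, -0.1, 1], [0, 0, 0, -0.1, 1]]}}

```text
clock: 12.25
position: [0.5909, 0.0859, 0.2231]
ee_rot: [3.137, -0.08, 0.008]
force: [-2.8, -2.6, 2.5]
width: 0.177
```

```bash
python3 st.py
```

```text
12.25 z [0.59092097 0.08591573 0.22313105] yaw -92.92 F [-2.8  -2.58  2.53] T [-0.643  0.717  0.662] j7 -1.42 tool z [ 0.0052 -0.0041 -1.    ]
```

End stop felt (0.66 N·m) at home height. Unload and let go.

>>> {"fn": "carry_out", "kwargs": {"plan": [[0, 0, 0.05, 0.02, 1.7], [0, 0, 0.1, 0.03, 2.2], [0, 0, 0.1, 0.03, 3], [0, 0, 0.1, 0.03, 4], [0, 0, 0.1, 0.03, 4], [0, 0, 0.1, 0.03, 4], [0, 0, 0.1, 0.03, 4]]}}

```text
clock: 12.95
position: [0.5909, 0.0859, 0.2241]
ee_rot: [3.137, -0.033, 0.008]
force: [-0.2, 0.3, -0.6]
width: 0.434
```

>>> {"fn": "carry_out", "kwargs": {"plan": [[0, 0, 1, 0, 4], [0, 0, 3, 0, 4], [0, 0, 6, 0, 4], [0, 0, 10, 0, 4], [0, 0, 14, 0, 4], [-4, 0, 14, 0, 4], [-8, 0, 14, 0, 4], [-8, 0, 14, 0, 4], [-8, 0, 14, 0, 4]]}}

```text
clock: 13.85
position: [0.5104, 0.0863, 0.365]
ee_rot: [3.14, -0.031, 0.01]
force: [0.5, 0.7, 0.5]
width: 0.439
```

```bash
python3 st.py
python3 - <<'E'
from h import *
im,d,K,M=shot("wrist"); P=cloud(d,K,M)
for c in((.59,.086),(.513,.189),(.642,.201)):
    q=P[np.hypot(P[...,0]-c[0],P[...,1]-c[1])<.045]; t=q[(q[:,2]>.165)&(q[:,2]<.19)]; b=q[(q[:,2]>.142)&(q[:,2]<.158)]
    if len(t)>50:
        A=np.c_[b[:,:2],np.ones(len(b))]; g=np.linalg.lstsq(A,b[:,2],rcond=None)[0]
        print(c,"bar z",np.median(t[:,2]),"cap z",np.median(b[:,2]),cv2.minEnclosingCircle((b[:,:2]*1e3).astype(np.float32)),"tilt",np.degrees(g[:2]),cv2.minAreaRect((t[:,:2]*1e3).astype(np.float32)))
im2=shot("side")[0]; save("g",np.hstack([im2[100:330,170:400],cv2.resize(im,(307,230))]))
E
```

```text
13.85 z [0.5104425  0.08627685 0.36502908] yaw -91.14 F [0.55 0.68 0.53] T [0.    0.159 0.036] j7 -1.6 tool z [ 0.0061 -0.0019 -1.    ]
(0.59, 0.086) bar z 0.174488827229248 cap z 0.14874708159402705 ((589.1019287109375, 85.47029113769531), 39.44050979614258) tilt [-0.05774391  0.04103808] ((589.3786010742188, 85.48506164550781), (49.360374450683594, 16.00060272216797), 0.979499340057373)
(0.513, 0.189) bar z 0.17487976222931229 cap z 0.14930307961854902 ((512.9366455078125, 190.1865997314453), 39.461849212646484) tilt [-0.35194525  0.43672696] ((513.14599609375, 189.95018005371094), (16.062955856323242, 49.88471603393555), 65.66519927978516)
(0.642, 0.201) bar z 0.17480102814912277 cap z 0.14928724479238958 ((642.0850219726562, 203.40367126464844), 39.699684143066406) tilt [0.07956979 0.3526926 ] ((641.694091796875, 203.0477294921875), (16.370317459106445, 49.87926483154297), 61.08966827392578)
```

View pics/g.png

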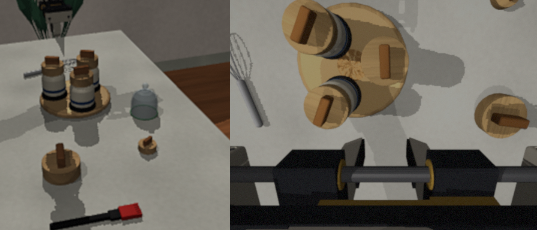

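The side and wrist views show the lid on the third canister, level and the same height as the other two. Cloche, whisk and brush haven't moved.

```bash
python3 -c "
from cell import arm
print(arm.sign_off())"
```

```text
the job is handed in; nothing more can be done
None
```

The middle-sized lid is screwed fully home on the open canister. I let it go, moved the arm clear and handed the job in at about 14 s of the 54 s allowed.

- **Finding the thread:** The lid rested on the ridges under about 5 N. It lost support after roughly 17° of backward turn and dropped about 10 mm into the thread starts.
- **Screwing home:** I turned it forward about 64° by tool angle, with under 5 N of push at each check. It sank about 5.5 mm and met the end stop at 0.66 N·m, well below the 25 N forcing limit.
- **Last checks:** The cap is level to within 0.1°. Its bar top is within 0.5 mm of the two closed canisters, and it sits on the canister's axis to about 0.4 mm. The last pictures showed the cloche, whisk and brush apparently undisturbed; I did not measure them.
- **Disagreements:** Wrist-camera depth read about 2.5 mm low throughout, on all three canisters, so I compared heights relatively. The final bar angle measured in the image differs from the tool angle at the stop by about 4°. That is probably a small slip in the grip at the stop. Going by the image, the forward turn was about 60°, still within the 57–71° range.

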